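# Swap the dishware round to its own warming plates

## Robot

A 6-joint arm with a two-finger parallel gripper is mounted at the origin on the work surface. World frame = base frame: x ahead of the robot, y to its left, z up, the work surface at z = 0. Lengths are in mm, angles in rad, forces in N, time in s.
With the tool pointing down it reaches from about 350 to 975 mm from the base axis. Payload 7.1 kg.
Tool frame: the origin (TCP) lies between the finger pads; the fingertips stand 14 mm ahead of it and the grasp point (between the pads) lies 5 mm behind it; z points along the fingers, y is the line along which they close (so a half turn about z gives the same grasp; the last joint's range is limited). The gripper opens to 88 mm and grips with 3 to 60 N. Pads are 20 mm wide; open, the fingers measure 115 mm over their backs; the gripper's body (75 mm by 178 mm) begins 61 mm behind the grasp point.
Start: joints at [-1.223, 0.423, 1.63, -0, 1.089, -0.019], TCP at [224.16, -583.401, 201.475] pointing down, gripper open.
Joint ranges: [-3, 3], [-0.9, 2.11], [0.09, 2.58], [-1.31, 4.45], [0.11, 2.69], [-2.54, 2.54]. Speed limits (rad/s): [2.39, 2.39, 3.01, 3.14, 3.14, 3.14].

## Interface

Orientations are given as a rotation vector (axis times angle).
In Python, from workcell import ctrl gives the robot as it stands. The module is installed in compiled form; this text tells all that it offers.
- The arm moves only by the tool servo_tool, never from a script. Its argument "plan" is a list of rows, each a list of 3 entries, a list of its own where there are three numbers: the closure, from 0 (fully open) to 1 (shut), then the shift along the world's x, y, z in mm, then the turn about the world's z in degrees. In form: [[hand, [x, y, z], yaw], ...]. A call has 1 to 10 rows; each row is the pose to reach, as a shift and turn from the pose commanded when the call began; what a row does not reach only later rows make up. A row lasts 1/12 s, in which the tool goes at most 41.7 mm and 7.16 degrees, less where a joint would pass 70% of its speed; a pose out of reach is approached as far as the arm can. A call with a gripper value outside its range is refused whole. The fingers move at their own pace and stop on an object; the grip force is fixed at half the most. Time passes only in rows, so rows that repeat a pose let the fingers close. It gives the time, the measured TCP pose, the force, the opening and the grip force at its end, in the units of the state.
- ctrl.get_obs(): the state, without advancing time (a new reading comes with each control period).
- ctrl.get_image(name): name is "scene" or "top" or "wrist"; returns the picture (420x560x3 uint8, blue, green, red); there is no depth.
- ctrl.camera_info(name): a dict with "fovy" (degrees; the focal length in pixels is half the picture's height over the tangent of half this angle, whatever the lens; pixels are square), "cx", "cy" (the principal point, pixels), "k1" (the pictures are not rectified: a ray, as slopes to the right and down, at radius r is drawn at 1 + k1 r^2 times it, then the intrinsics apply), "rvec" (rotation vector, rad) and "tvec" (3), from world to camera coordinates, as OpenCV has them; the wrist camera has in their place "T_tool_cam" (4x4, takes a point from camera to tool coordinates, whose origin is the TCP and whose axes are the flange's). Camera axes: x right, y down, z forward; pixel columns grow to the right and rows downward; lengths in mm; the calibration is good to about 2 mm. A picture is of the moment at which its call begins: read the wrist's pose just before it. camera_info takes no time and is no camera call.
- ctrl.close_job(): hands the job in; it is judged then, once.
The state is a dict: "t": time; "qpos": joint angles; "qvel": joint speeds; "joint_torque": joint torques, N m; "ee_pos": TCP position; "orientation": TCP orientation; "ft_force": force on the tool from outside, world axes, zero at the start; "moment": the same for the moment, N m; "width": finger opening in mm; "grasp_force": force on a finger pad.
Only numpy, scipy, OpenCV 4.12 (cv2) and the standard library are available. Lean on these libraries where they do the work, as an engineer would, in place of code of your own. Each camera call takes 0.05 s, during which the arm holds its last target. There are 200 camera calls.

## Task

The round pot, the square dish and the oblong slide box are standing on one another's warming plates. Move each one to the middle of the warming plate that has its own outline (round on round, square on square, oblong on oblong), lined up with the edges of that plate, parking one on the free black hexagonal pad or another clear spot on the way. Keep all three upright throughout, and leave the tube rack, the tip box and the vial in its stand where they are.

Things in the scene. Friction and masses are not known exactly. Their poses are not given: they have to be found in the camera images.
- pot: White round specimen pot with a ribbed screw lid, upright: 48 mm high, body 54 mm in diameter up to 34 mm, lid 58 mm in diameter above that. Loose, about 80 g, rigid. Origin: centre of its underside, z up along its axis. At the start it stands on one of the warming plates, not its own.
- well_dish: White square four-well dish with closed lid and four grey circles on top: lower part 58 x 58 mm up to 14 mm, lid 62 x 62 mm from 14 to 26 mm height (26 mm high in all). Loose, about 80 g, rigid. Origin: centre of its underside, x and y along its sides, z up. Either side may lie along either side of the square plate. At the start it stands on a warming plate, not its own.
- slide_box: White oblong slide box with a grey line round it and a blank paper label on top: 92 mm long (its x), 36 mm wide (its y), 32 mm high. Loose, about 100 g, rigid and closed. Origin: centre of its underside, z up. Either end may point either way. At the start it stands on a warming plate, not its own.
- plate_round: Round dark metal warming plate, 112 mm in diameter: the pot's place. Fixed to the bench; 10 mm high. Origin: centre of its underside, so its top face is 10 mm above the origin; z up.
- plate_square: Square dark metal warming plate, 104 x 104 mm, sides along its x and y: the square dish's place. Fixed to the bench; 10 mm high. Origin: centre of its underside, so its top face is 10 mm above the origin; z up.
- plate_oblong: Oblong dark metal warming plate, 142 mm along its x and 76 mm along its y: the slide box's place, with the box's length along the plate's length. Fixed to the bench; 10 mm high. Origin: centre of its underside, so its top face is 10 mm above the origin; z up.
- pad_hex: Black rubber hexagon, 98 mm across flats, free at the start: parking spot. Fixed to the bench; 10 mm high. Origin: centre of its underside, so its top face is 10 mm above the origin; z up. Nothing near the plates is taller than 80 mm; fixed equipment up to 190 mm stands beyond x = 0.75 m or 0.45 m to either side, taller beyond 0.75 m to the sides.
- tube_rack: Green tube rack with some capped tubes, 75 mm (its x) by 120 mm (its y), 77 mm high. A loose bystander, to be left alone. Origin: centre of its underside, z up.
- tip_box: Blue pipette-tip box with white lid, 87 mm (its x) by 122 mm (its y), 68 mm high. A loose bystander, to be left alone. Origin: centre of its underside, z up.
- vial_stand: Small amber vial with a black cap fixed in a round blue foot, foot 48 mm in diameter, 64 mm high. A loose bystander, to be left alone. Origin: centre of its underside, z up.
Things that resemble listed ones, but are neither listed nor needed, are in the scene too. Leave any brown or pink look-alike of the pot alone.

How it is judged (in metres and radians):
At the end, for the whole second after the job is handed in: Pot on the round plate, dish on the square one, slide box on the oblong one: centres within 15 mm, resting on the plate (4 mm), upright within 0.1 rad; dish sides and box length along the plate's within 0.25 rad; all released and at rest (horizontal distance between pot and plate_round below 0.015 m and z of pot in the frame of plate_round between 0.006 and 0.014 m and angle between each of pot, well_dish, slide_box's own z axis and vertical below 0.1 rad and linear speed of each of pot, well_dish, slide_box below 0.02 m/s and angular speed of each of pot, well_dish, slide_box below 0.2 rad/s and contact force between each of pot, well_dish, slide_box and the fingers below 0.1 N and horizontal distance between well_dish and plate_square below 0.015 m and z of well_dish in the frame of plate_square between 0.006 and 0.014 m and horizontal distance between slide_box and plate_oblong below 0.015 m and z of slide_box in the frame of plate_oblong between 0.006 and 0.014 m and (angle between the x axis of well_dish and the x axis of plate_square, either way round below 0.25 rad or angle between the x axis of well_dish and the y axis of plate_square, either way round below 0.25 rad) and angle between the x axis of slide_box and the x axis of plate_oblong, either way round below 0.25 rad); the robot touches nothing.
It fails at once if the pot, dish or slide box is tipped (more than 0.5 rad) (angle between any of pot, well_dish, slide_box's own z axis and vertical above 0.5 rad).
It fails at once if the tube rack, tip box or vial stand is disturbed (moved more than 30 mm) (distance of any of tube_rack, tip_box, vial_stand from where it was at the start of the episode above 0.03 m).
It also fails if it takes over 104 s, if anything falls off the work surface, if the arm or the gripper's body presses on something with over 40 N, if the wrist force passes 120 N, or if a joint passes its speed limit or range.

## Working session

There is one attempt and no reset: what is moved stays moved. The work goes in short steps, Python scripts to look and compute and a tool call to move; the robot and the scene stay as the last step left them, time stands still between calls to the robot, and variables do not carry over. Pictures are saved under pics/ and viewed, at most 14 in all, crops included, and the job is handed in when it is done.

Besides the shell and the picture viewer there is one more tool, called in YAML: its name, and indented under it one key for each argument. servo_tool: Moves the arm, as the interface text tells. Its arguments: {"type":"object","properties":{"plan":{"type":"array"}},"required":["plan"]}

```bash
mkdir -p pics; cat > h.py <<'E'
import numpy as np, cv2
from workcell import ctrl
from scipy.spatial.transform import Rotation as R
def cam(name):
    c=ctrl.camera_info(name)
    f=210/np.tan(np.radians(c["fovy"])/2)
    if name=="wrist":
        o=ctrl.get_obs(); T=np.eye(4); T[:3,:3]=R.from_rotvec(o["orientation"]).as_matrix(); T[:3,3]=o["ee_pos"]
        T=T@np.array(c["T_tool_cam"]); Rm=T[:3,:3]; p=T[:3,3]
    else:
        Rm=R.from_rotvec(np.ravel(c["rvec"])).as_matrix().T; p=-Rm@np.ravel(c["tvec"])
    return f,c["cx"],c["cy"],c["k1"],Rm,p
def ray(C,uv,z):
    f,cx,cy,k,Rm,p=C
    uv=np.atleast_2d(np.array(uv,float)); d=(uv-[cx,cy])/f
    s=d.copy()
    for _ in range(30): s=d/(1+k*(s**2).sum(1,keepdims=True))
    v=np.c_[s,np.ones(len(s))]@Rm.T
    return (p+v*((z-p[2])/v[:,2])[:,None])[:,:2]
E
python3 - <<'E'
from h import *
for n in("top","scene"):
    cv2.imwrite(f"pics/{n}0.png",ctrl.get_image(n)); print(n,cam(n)[5],cam(n)[0])
print(ctrl.get_obs())
E
```

```text
top [ 436.492914     41.82138914 1182.41238922] 501.9285118624486
scene [ 938.48705663 -662.72935892  786.28348942] 410.24998355895434
{'t': 0.1, 'qpos': array([-1.22304447e+00,  4.23754288e-01,  1.63058750e+00,  6.09320396e-06,
        1.08860895e+00, -1.89809802e-02]), 'qvel': array([-0.0011654 , -0.00210898,  0.00032977, -0.00080441,  0.0010801 ,
        0.00011886]), 'joint_torque': array([-2.25916547e-04, -5.45615637e+01, -2.74323857e+01,  6.44747377e-02,
        1.87697721e-02, -4.97717579e-06]), 'ee_pos': array([ 223.96369579, -582.93545883,  200.79602491]), 'orientation': array([-3.08760781e+00, -5.72591003e-01,  3.40594240e-04]), 'ft_force': array([0.24370866, 0.01405392, 0.43026519]), 'moment': array([ 0.05085273, -0.00821338, -0.04397727]), 'grasp_force': 0.0, 'width': 87.36737685359286}
```

View pics/top0.png

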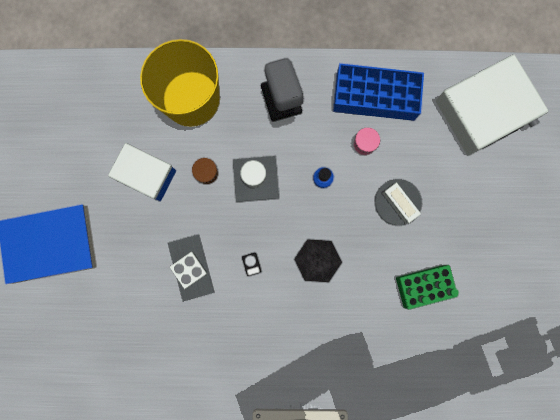

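View pics/scene0.png

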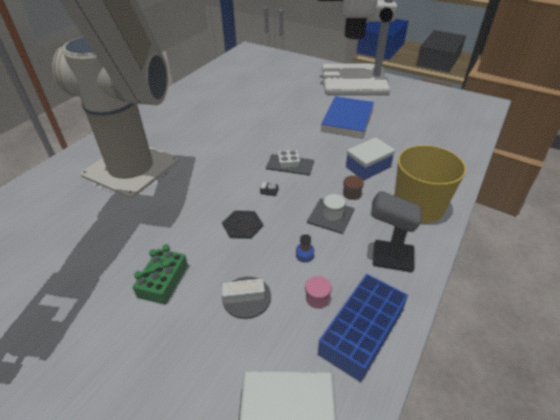

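Top view: the pot is white and round at (253,173), on the square plate (256,179). The dish is at (188,270), on the oblong plate (191,268). The slide box is at (402,203), on the round plate (398,202). The free hex pad is at (318,261). There are three round candidates for the pot: white (253,173), brown (205,170) and pink (367,140). The white one fits the description. Next I'll measure and make one enlarged crop to confirm it.

```bash
cat > m.py <<'E'
from h import *
def run(im,items,draw=None):
    C=cam("top"); g=im.astype(int); mx=g.max(2); mn=g.min(2); out={}
    for name,(kind,u,v,r,z) in items.items():
        if kind=="w": m=(mn>195)
        elif kind=="d": m=(mx<95)
        else: m=(mx<95)|(mn>195)
        w=np.zeros(m.shape,bool); w[v-r:v+r,u-r:u+r]=1
        m=(m&w).astype(np.uint8)
        m=cv2.morphologyEx(cv2.morphologyEx(m,cv2.MORPH_CLOSE,np.ones((5,5))),cv2.MORPH_OPEN,np.ones((3,3)))
        cs,_=cv2.findContours(m,cv2.RETR_EXTERNAL,cv2.CHAIN_APPROX_NONE)
        c=max(cs,key=cv2.contourArea)
        P=ray(C,c[:,0],z).astype(np.float32)
        (x,y),(a,b),t=cv2.minAreaRect(P); 
        if a<b: a,b,t=b,a,t-90
        (ex,ey),rr=cv2.minEnclosingCircle(P)
        print(name,"rect c",round(x,1),round(y,1),"size",round(a,1),round(b,1),"long-axis deg",round((t+90)%180-90,1),"| circ",round(ex,1),round(ey,1),round(rr,1))
        if draw is not None: cv2.drawContours(draw,[c],-1,(0,0,255),1)
E
python3 - <<'E'
from m import *
im=cv2.imread("pics/top0.png"); d=im.copy()
run(im,{"pot":("w",253,173,20,58),"dish":("w",188,270,26,36),"box":("w",402,203,26,42),
"sq":("b",256,179,32,10),"obl":("b",191,268,38,10),"rnd":("b",398,202,30,10),"hex":("d",318,261,30,10)},d)
C=cam("top")
for n,u,v,z in(("rack",428,287,77),("vial",323,176,64),("black thing",252,264,20),("brown",205,170,40),("pink",367,140,40),("tipbox",142,171,68)): print(n,ray(C,(u,v),z))
cv2.imwrite("pics/crop.png",cv2.resize(d[120:320,150:460],(775,500)))
E
```

```text
pot rect c 645.1 113.6 size 53.1 52.4 long-axis deg 0.7 | circ 645.5 112.8 27.4
dish rect c 423.0 259.8 size 18.3 16.0 long-axis deg 1.4 | circ 423.0 259.8 12.2
box rect c 581.8 -230.9 size 89.4 33.1 long-axis deg 37.5 | circ 582.4 -232.1 45.7
sq rect c 639.5 109.6 size 101.9 101.5 long-axis deg -84.5 | circ 639.1 110.1 69.6
obl rect c 428.1 261.5 size 139.5 82.4 long-axis deg 16.9 | circ 429.5 257.4 76.5
rnd rect c 586.7 -226.9 size 107.5 104.8 long-axis deg -89.6 | circ 585.4 -227.9 56.4
hex rect c 448.0 -38.8 size 107.7 96.3 long-axis deg 86.4 | circ 448.0 -38.6 54.6
rack [[ 390.44370108 -276.18437767]]
vial [[637.21309267 -46.24117024]]
black thing [[438.14165947 113.95193647]]
brown [[653.44832265 224.94150741]]
pink [[ 727.69918767 -151.00831276]]
tipbox [[645.00887173 364.05604213]]
```

View pics/crop.png

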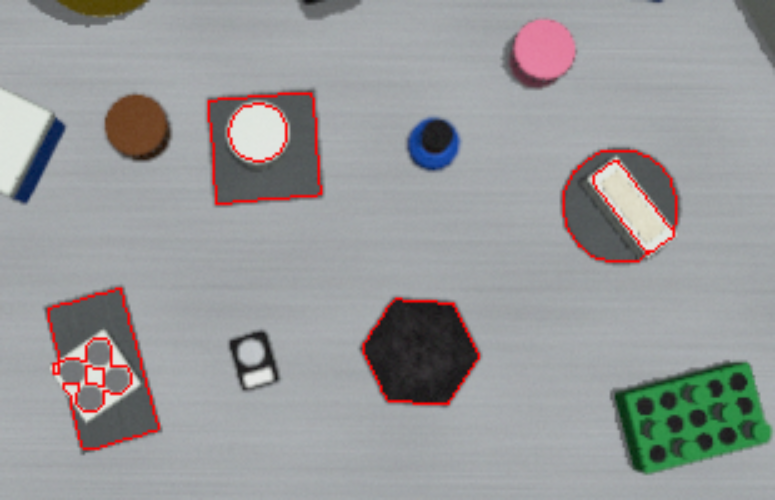

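The outlines fit: the crop confirms the white round pot on the square plate, with the brown and pink pots to be left alone. The dish mask was broken up by its grey circles. I read its lid corners from the crop as about (52,370), (105,331), (145,382) and (85,423). First I'll move towards the pot.

servo_tool:
  plan:
    - [0, [206.8, 342.4, 0], 30]
    - [0, [206.8, 342.4, 0], 30]
    - [0, [206.8, 342.4, 0], 30]
    - [0, [206.8, 342.4, 0], 30]
    - [0, [206.8, 342.4, 0], 30]
    - [0, [206.8, 342.4, 0], 30]
    - [0, [206.8, 342.4, 0], 30]
    - [0, [206.8, 342.4, 0], 30]
    - [0, [206.8, 342.4, 0], 30]
    - [0, [206.8, 342.4, 0], 30]

```text
t: 0.93
ee_pos: [431.9, -237.8, 201.3]
orientation: [-2.834, -1.355, -0.0]
ft_force: [1.0, 0.1, -0.0]
width: 87.5
grasp_force: 0.0
```

```bash
python3 - <<'E'
from h import *
C=cam("top"); f=lambda p:np.array(p)/2.5+[150,120]
P=ray(C,f([(47,306),(122,288),(160,430),(83,451)]),10); print(P,P.mean(0))
P=ray(C,f([(52,370),(105,331),(145,382),(85,423)]),36); print(P,P.mean(0), cv2.minAreaRect(P.astype(np.float32)))
im=cv2.imread("pics/top0.png").astype(int)
b=(im.min(2)>150)|(im.max(2)<95)
w=np.zeros(b.shape,np.uint8); w[246:294,164:212]=(im.min(2)>185)[246:294,164:212]
w=cv2.morphologyEx(w,cv2.MORPH_CLOSE,cv2.getStructuringElement(2,(13,13)))
c=max(cv2.findContours(w,0,1)[0],key=cv2.contourArea)
print(cv2.minAreaRect(ray(C,c[:,0],36).astype(np.float32)))
E
```

```text
[[486.42031474 310.57927104]
 [504.01679809 240.33199594]
 [372.62501785 201.78177728]
 [352.39503015 273.01737922]] [428.86429021 256.42760587]
[[427.00924821 298.2470711 ]
 [463.04768889 250.54083744]
 [417.1566742  212.81119345]
 [379.47295268 266.70132516]] [421.671641   257.07510679] ((422.5845642089844, 256.72735595703125), (59.22966384887695, 65.75872802734375), 34.96391296386719)
((423.4339904785156, 260.21746826171875), (60.429229736328125, 59.86859130859375), 35.08760452270508)
```

servo_tool:
  plan:
    - [0, [214.3, 354.2, 0], 30]
    - [0, [214.3, 354.2, 0], 30]
    - [0, [214.3, 354.2, 0], 30]
    - [0, [214.3, 354.2, 0], 30]
    - [0, [214.3, 354.2, 0], 30]
    - [0, [214.3, 354.2, 0], 30]
    - [0, [214.3, 354.2, 0], 30]
    - [0, [214.3, 354.2, 0], 30]
    - [0, [214.3, 354.2, 0], 30]
    - [0, [214.3, 354.2, 0], 30]

```text
t: 1.77
ee_pos: [645.8, 115.5, 201.1]
orientation: [-2.388, -2.041, 0.001]
ft_force: [0.9, -0.0, -0.1]
width: 87.7
grasp_force: 0.0
```

servo_tool:
  plan:
    - [0, [0, 0, 0], 0]
    - [0, [0, 0, 0], 0]
    - [0, [0, 0, -35], 0]
    - [0, [0, 0, -70], 0]
    - [0, [0, 0, -70], 0]

```text
t: 2.18
ee_pos: [639.8, 111.3, 125.0]
orientation: [-2.385, -2.036, 0.016]
ft_force: [-2.2, -0.6, -0.7]
width: 87.7
grasp_force: 0.0
```

```bash
python3 - <<'E'
from h import *
cv2.imwrite("pics/w1.png",ctrl.get_image("wrist"));o=ctrl.get_obs();print(o["ee_pos"],o["orientation"],o["qpos"])
E
```

```text
[641.60754816 111.56338078 128.06036154] [-2.38636198 -2.03660857  0.01154997] [ 1.53991173e-01  5.49000593e-01  1.61090886e+00 -2.48164017e-04
  9.90205256e-01  3.11952931e-01]
```

View pics/w1.png

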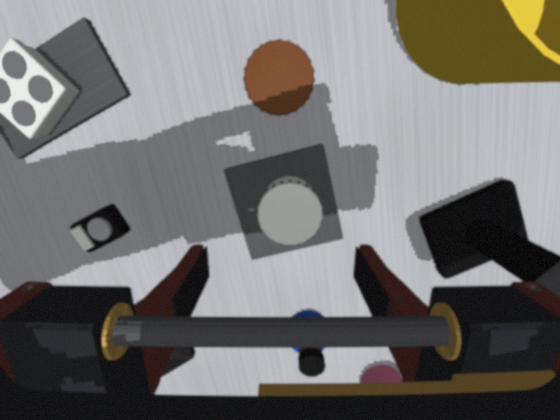

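The wrist view shows the pot's lid centred at about (290,212) px, below and between the fingers, with the brown look-alike at (280,77) out of the way. I'll cross-check its position with a ray.

```bash
python3 - <<'E'
from h import *
im=ctrl.get_image("wrist"); C=cam("wrist"); o=ctrl.get_obs(); print(o["ee_pos"],R.from_rotvec(o["orientation"]).as_matrix()[:2,1],o["t"])
g=im[150:250,240:340].astype(int); m=((g.min(2)>125)).astype(np.uint8); m=cv2.morphologyEx(m,2,np.ones((5,5)))
c=max(cv2.findContours(m,0,1)[0],key=cv2.contourArea)[:,0]+[240,150]
print(cv2.minEnclosingCircle(c.astype(np.float32)),cv2.minEnclosingCircle(ray(C,c,58).astype(np.float32)))
E
```

```text
[643.76754125 111.97412058 130.66483445] [ 0.98754952 -0.15726772] 2.2833
((287.3936462402344, 213.36370849609375), 31.273080825805664) ((649.4375, 112.61383056640625), 28.517765045166016)
```

servo_tool:
  plan:
    - [0, [1, 0, -25], 0]
    - [0, [1, 0, -50], 0]
    - [0, [1, 0, -70], 0]
    - [0, [1, 0, -80], 0]
    - [0, [1, 0, -86.5], 0]
    - [0, [1, 0, -86.5], 0]
    - [0, [1, 0, -86.5], 0]
    - [1, [1, 0, -86.5], 0]
    - [1, [1, 0, -86.5], 0]
    - [1, [1, 0, -86.5], 0]

```text
t: 3.12
ee_pos: [646.9, 113.3, 46.1]
orientation: [2.388, 2.04, 0.002]
ft_force: [0.6, 0.4, 0.5]
width: 71.3
grasp_force: 0.0
```

servo_tool:
  plan:
    - [1, [0, 0, 0], 0]
    - [1, [0, 0, 0], 0]
    - [1, [0, 0, 0], 0]
    - [1, [0, 0, 0], 0]
    - [1, [0, 0, 0], 0]

```text
t: 3.53
ee_pos: [646.2, 113.2, 44.9]
orientation: [-2.389, -2.041, 0.0]
ft_force: [-0.2, 0.3, 0.2]
width: 38.0
grasp_force: 0.0
```

```bash
python3 - <<'E'
from h import *
o=ctrl.get_obs();print(o["ee_pos"],o["width"],o["grasp_force"],o["ft_force"])
a=ctrl.get_image("wrist");b=ctrl.get_image("top")[90:300,120:400]
b=cv2.resize(b,(560,420)); cv2.imwrite("pics/c2.png",cv2.resize(np.hstack([a,b]),(800,300)))
print(ctrl.get_obs()["width"])
E
```

```text
[646.23937896 113.21058097  44.93275184] 37.989681126687834 0.0 [-0.21683036  0.34253003  0.2487487 ]
30.21036393655015
```

View pics/c2.png

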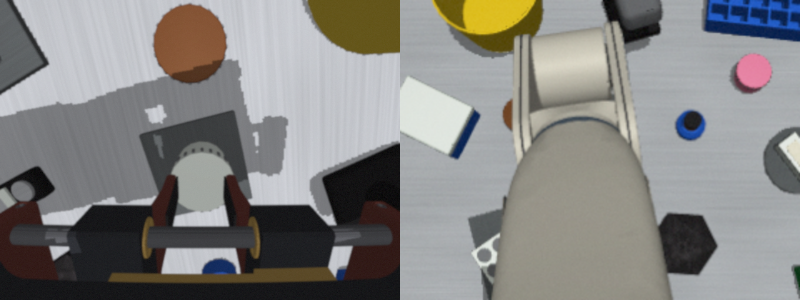

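The wrist view (left half) shows the fingers closing at the lid's lower edge, about (175–230,180), without holding it. I'll stop closing and compare where the fingertips and pot are.

servo_tool:
  plan:
    - [0, [0, 0, 0], 0]
    - [0, [0, 0, 0], 0]
    - [0, [0, 0, 0], 0]
    - [0, [0, 0, 0], 0]
    - [0, [0, 0, 0], 0]
    - [0, [0, 0, 0], 0]
    - [0, [0, 0, 0], 0]
    - [0, [0, 0, 0], 0]
    - [0, [0, 0, 0], 0]
    - [0, [0, 0, 0], 0]

```text
t: 4.47
ee_pos: [646.2, 113.2, 45.0]
orientation: [-2.389, -2.041, 0.0]
ft_force: [-0.3, 0.8, -0.6]
width: 87.6
grasp_force: 0.0
```

```bash
python3 - <<'E'
from h import *
c=ctrl.camera_info("wrist"); T=np.array(c["T_tool_cam"]); print(np.round(T,3),c["k1"],c["fovy"],c["cx"],c["cy"])
o=ctrl.get_obs(); C=cam("wrist"); a=ctrl.get_image("wrist")
print(o["ee_pos"],o["width"],o["ft_force"])
def proj(p):
    q=np.linalg.inv(T)@np.r_[p,1]; s=q[:2]/q[2]; s=s*(1+c["k1"]*(s@s)); return s*C[0]+[c["cx"],c["cy"]]
for n,p in (("tcp",[0,0,0]),("tips",[0,0,14]),("tipL",[0,-44,14]),("tipR",[0,44,14]),("potbase",[0,0,30])):
    u=proj(np.array(p,float)); print(n,u); 
    if 0<u[1]<420: cv2.circle(a,tuple(int(x) for x in u),4,(0,0,255),-1)
cv2.imwrite("pics/w3.png",a)
E
```

```text
[[-0.00000e+00 -9.58000e-01 -2.87000e-01  7.88870e+01]
 [ 1.00000e+00  0.00000e+00 -1.00000e-03 -5.30000e-02]
 [ 1.00000e-03 -2.87000e-01  9.58000e-01 -1.82231e+02]
 [ 0.00000e+00  0.00000e+00  0.00000e+00  1.00000e+00]] -0.04225414884441373 70.71509341158048 280.9429147356294 213.1872717419355
[646.23801017 113.19653711  44.95786605] 87.59045998748178 [-0.32404519  0.78620228 -0.62892995]
tcp [281.28573887 248.00321359]
tips [281.28220192 240.1448431 ]
tipL [219.59938461 240.07953504]
tipR [342.984668   240.11069986]
potbase [281.2786521  232.30121668]
```

View pics/w3.png

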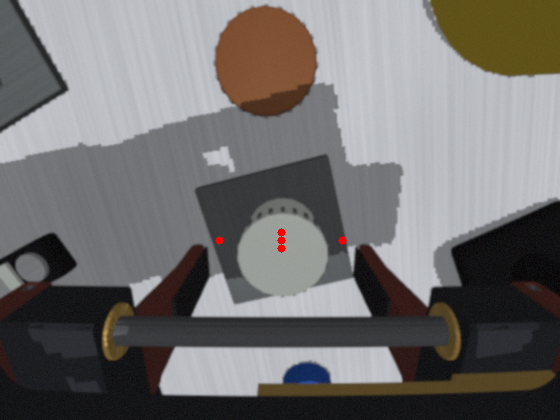

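The projected tip points land at (219,240) and (343,240), but I see the fingertips at about (200,248) and (362,248). They were drawn over the lid, so they seem to be higher than the pot. A side look from the scene camera should settle it.

```bash
python3 - <<'E'
from h import *
a=ctrl.get_image("scene")
cv2.imwrite("pics/s4.png",cv2.resize(a[130:280,240:440],(800,600),interpolation=2))
E
```

```text
(no output)
```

View pics/s4.png

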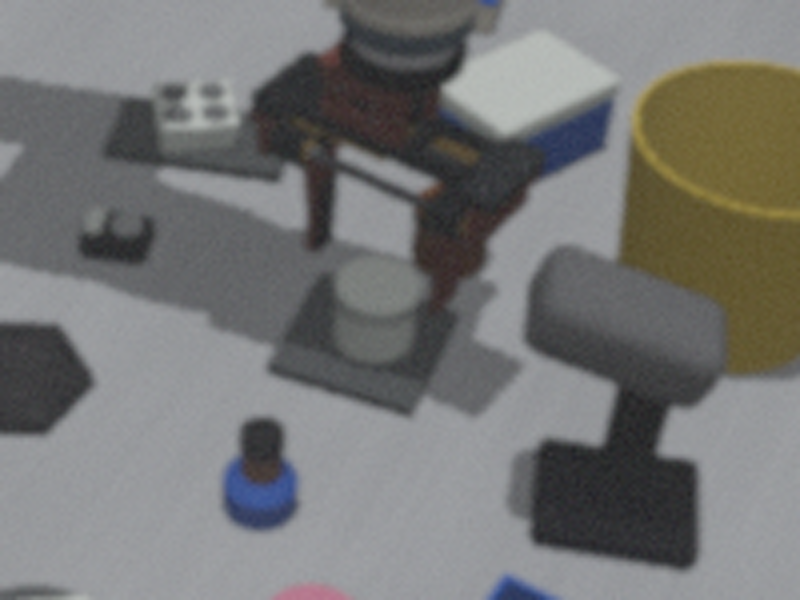

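The scene view shows the open fingertips at crop (318,245) and (440,300). Their midpoint is nearly over the lid centre at (380,282), and the tips are above the lid top, so the hand is higher than the pose reading suggests. I'll lower it a little and look again.

servo_tool:
  plan:
    - [0, [0, 0, -6], 0]
    - [0, [0, 0, -12], 0]
    - [0, [0, 0, -16], 0]
    - [0, [0, 0, -16], 0]
    - [0, [0, 0, -16], 0]

```text
t: 4.98
ee_pos: [645.8, 113.1, 28.3]
orientation: [-2.388, -2.04, 0.002]
ft_force: [-0.2, 0.3, -0.0]
width: 87.9
grasp_force: 0.0
```

```bash
python3 - <<'E'
from h import *
a=ctrl.get_image("scene");b=ctrl.get_image("wrist")
print(ctrl.get_obs()["ee_pos"])
cv2.imwrite("pics/s5.png",np.hstack([cv2.resize(a[160:260,280:380],(420,420),interpolation=2),b[140:300,180:380].repeat(2,0).repeat(2,1)[:,:380]][:1]+[cv2.resize(b[150:360,170:360],(380,420))]))
E
```

```text
[646.28517851 113.21586274  28.91773372]
```

View pics/s5.png

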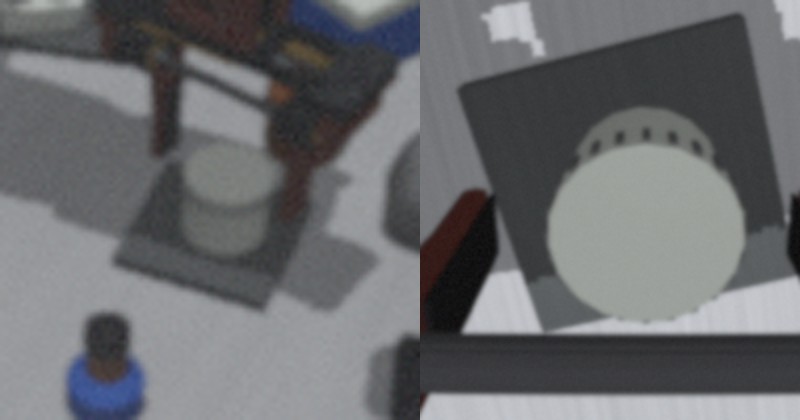

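The fingertips are now beside the lid: in the scene half at (165,155) and (293,215), with the lid top at (232,172). The lid is centred on the tool axis in the wrist half. Taken together, the views put the tips about 18 mm behind the reported TCP, so tip z ≈ ee z + 18, not 14 mm ahead as documented. I'll apply that offset, go lower, watch the force, and grip.

servo_tool:
  plan:
    - [0, [0, 0, -5], 0]
    - [0, [0, 0, -10], 0]
    - [0, [0, 0, -16], 0]
    - [0, [0, 0, -16], 0]
    - [0, [0, 0, -16], 0]

```text
t: 5.5
ee_pos: [645.7, 113.1, 12.2]
orientation: [-2.388, -2.04, 0.002]
ft_force: [0.5, -1.0, 0.4]
width: 88.1
grasp_force: 0.0
```

servo_tool:
  plan:
    - [1, [0, 0, 0], 0]
    - [1, [0, 0, 0], 0]
    - [1, [0, 0, 0], 0]
    - [1, [0, 0, 0], 0]
    - [1, [0, 0, 0], 0]
    - [1, [0, 0, 0], 0]
    - [1, [0, 0, 0], 0]

```text
t: 6.08
ee_pos: [646.5, 113.2, 13.2]
orientation: [2.388, 2.041, 0.001]
ft_force: [-0.4, 0.1, 1.0]
width: 57.7
grasp_force: 30.0
```

servo_tool:
  plan:
    - [1, [0, 0, 10], 0]
    - [1, [0, 0, 30], 0]
    - [1, [0, 0, 55], 0]
    - [1, [0, 0, 75], 0]
    - [1, [-10, -7.7, 85], 0]
    - [1, [-30, -23, 85], 0]
    - [1, [-55, -42, 85], 0]
    - [1, [-80, -61.4, 85], 0]
    - [1, [-105, -80.6, 85], 0]
    - [1, [-130, -99.8, 85], 0]

```text
t: 6.92
ee_pos: [515.0, 12.8, 98.6]
orientation: [2.388, 2.041, 0.001]
ft_force: [0.1, 0.3, -0.7]
width: 57.1
grasp_force: 30.0
```

servo_tool:
  plan:
    - [1, [-25, -19.2, 0], 0]
    - [1, [-45, -34.5, 0], 0]
    - [1, [-60, -46, 0], 0]
    - [1, [-68.3, -52.2, 0], 0]
    - [1, [-68.3, -52.2, 0], 0]
    - [1, [-68.3, -52.2, -20], 0]
    - [1, [-68.3, -52.2, -45], 0]
    - [1, [-68.3, -52.2, -65], 0]
    - [1, [-68.3, -52.2, -76], 0]
    - [1, [-68.3, -52.2, -80], 0]

```text
t: 7.75
ee_pos: [448.3, -38.2, 16.5]
orientation: [-2.387, -2.04, 0.002]
ft_force: [0.5, -0.9, -0.3]
width: 57.6
grasp_force: 30.0
```

servo_tool:
  plan:
    - [1, [0, 0, 0], 0]
    - [1, [0, 0, -2], 0]
    - [1, [0, 0, -4], 0]
    - [1, [0, 0, -4.5], 0]
    - [1, [0, 0, -4.5], 0]
    - [1, [0, 0, -4.5], 0]

```text
t: 8.25
ee_pos: [448.3, -38.8, 13.9]
orientation: [2.388, 2.04, 0.001]
ft_force: [-0.1, 0.6, -1.0]
width: 57.3
grasp_force: 30.0
```

servo_tool:
  plan:
    - [0, [0, 0, 0], 0]
    - [0, [0, 0, 0], 0]
    - [0, [0, 0, 0], 0]
    - [0, [0, 0, 0], 0]
    - [0, [0, 0, 20], 0]
    - [0, [0, 0, 60], 0]
    - [0, [0, 0, 95], 0]
    - [0, [0, 15, 125], 7]
    - [0, [0, 50, 125], 14]
    - [0, [0, 90, 125], 21]

```text
t: 9.08
ee_pos: [449.7, 51.3, 140.8]
orientation: [1.971, 2.441, 0.006]
ft_force: [0.8, 0.4, -0.4]
width: 87.8
grasp_force: 0.0
```

servo_tool:
  plan:
    - [0, [-5, 40, 0], 7]
    - [0, [-10, 80, 0], 14]
    - [0, [-15, 120, 0], 21]
    - [0, [-20, 158, 0], 24]
    - [0, [-25, 188, 0], 24]
    - [0, [-25, 204, 0], 24]
    - [0, [-25, 208.3, 0], 24]
    - [0, [-25, 208.3, 0], 24]
    - [0, [-25, 208.3, 0], 24]
    - [0, [-25, 208.3, 0], 24]

```text
t: 9.92
ee_pos: [422.8, 258.2, 138.3]
orientation: [-1.427, -2.798, 0.001]
ft_force: [-0.5, 0.3, 0.4]
width: 88.2
grasp_force: 0.0
```

```bash
python3 - <<'E'
from h import *
o=ctrl.get_obs(); a=ctrl.get_image("wrist"); C=cam("wrist"); print(o["ee_pos"],np.degrees(np.arctan2(*R.from_rotvec(o["orientation"]).as_matrix()[:2,1][::-1])))
cv2.imwrite("pics/w6.png",a)
t=ctrl.get_image("top"); cv2.imwrite("pics/t6.png",t)
from m import run
try: run(t,{"pot":("w",318,255,22,58)})
except Exception as e: print(e)
E
```

```text
[422.84767391 258.22941797 138.31560032] 35.95444982697936
pot rect c 446.1 -38.9 size 53.4 51.4 long-axis deg 0.2 | circ 446.4 -38.6 27.7
```

View pics/w6.png

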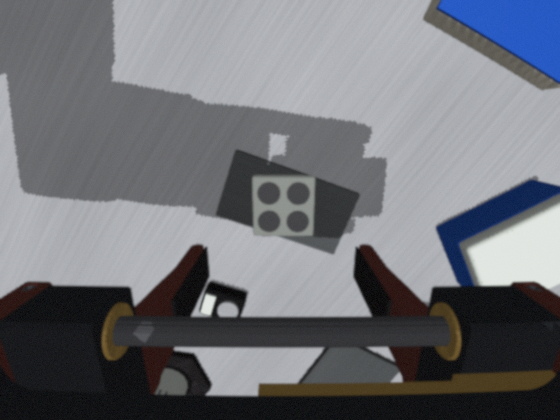

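The wrist view shows the dish lid with corners (252,177), (314,177), (315,236), (253,236), square to the fingers. The oblong plate's corners are at (237,150), (359,194), (335,253), (217,213).

```bash
python3 - <<'E'
from h import *
C=cam("wrist");o=ctrl.get_obs(); print(o["ee_pos"])
P=ray(C,[(252,177),(314,177),(315,236),(253,236)],36); print(P.mean(0),cv2.minAreaRect(P.astype(np.float32)))
P=ray(C,[(237,150),(359,194),(335,253),(217,213)],10); print(P.mean(0),cv2.minAreaRect(P.astype(np.float32)))
E
```

```text
[423.05292624 258.25863576 138.44078407]
[424.94633564 259.43690562] ((425.39703369140625, 259.7672119140625), (63.75748825073242, 61.1119384765625), 35.94474411010742)
[430.88281139 259.73192355] ((431.40240478515625, 259.95233154296875), (140.3837127685547, 72.58316040039062), 16.058082580566406)
```

servo_tool:
  plan:
    - [0, [1.5, 1.2, -35], 0]
    - [0, [1.5, 1.2, -70], 0]
    - [0, [1.5, 1.2, -100], 0]
    - [0, [1.5, 1.2, -122], 0]
    - [0, [1.5, 1.2, -132], 0]
    - [0, [1.5, 1.2, -138.5], 0]
    - [0, [1.5, 1.2, -138.5], 0]
    - [0, [1.5, 1.2, -138.5], 0]

```text
t: 10.68
ee_pos: [425.1, 260.7, 0.7]
orientation: [1.426, 2.799, 0.001]
ft_force: [-0.4, -0.7, 0.2]
width: 88.0
grasp_force: 0.0
```

servo_tool:
  plan:
    - [1, [0, 0, 0], 0]
    - [1, [0, 0, 0], 0]
    - [1, [0, 0, 0], 0]
    - [1, [0, 0, 0], 0]
    - [1, [0, 0, 0], 0]
    - [1, [0, 0, 0], 0]
    - [1, [0, 0, 0], 0]

```text
t: 11.27
ee_pos: [424.7, 260.9, 0.6]
orientation: [1.426, 2.799, 0.001]
ft_force: [-1.0, 0.2, 7.9]
width: 62.0
grasp_force: 30.0
```

servo_tool:
  plan:
    - [1, [0, 0, 10], 0]
    - [1, [0, 0, 30], 0]
    - [1, [0, 0, 60], 0]
    - [1, [0, 0, 85], 0]
    - [1, [10, -7, 90], -5]
    - [1, [34, -24, 90], -10]
    - [1, [64, -45, 90], -15]
    - [1, [94, -66, 90], -20]
    - [1, [124, -87, 90], -25]
    - [1, [154, -108, 90], -30.5]

```text
t: 12.1
ee_pos: [579.5, 151.5, 90.7]
orientation: [2.117, 2.321, 0.0]
ft_force: [-0.0, 1.2, -0.8]
width: 61.6
grasp_force: 30.0
```

servo_tool:
  plan:
    - [1, [30, -22, 0], 0]
    - [1, [50, -35, 0], 0]
    - [1, [60.8, -43, 0], 0]
    - [1, [60.8, -43, 0], 0]
    - [1, [60.8, -43, 0], 0]
    - [1, [60.8, -43, 0], 0]

```text
t: 12.6
ee_pos: [637.5, 110.5, 89.7]
orientation: [-2.11, -2.326, 0.002]
ft_force: [0.2, 0.3, -0.1]
width: 61.7
grasp_force: 30.0
```

```bash
python3 - <<'E'
from h import *
C=cam("wrist");o=ctrl.get_obs(); a=ctrl.get_image("wrist"); print(o["ee_pos"],o["width"],o["ft_force"]); cv2.imwrite("pics/w7.png",a)
print(np.degrees(np.arctan2(*R.from_rotvec(o["orientation"]).as_matrix()[:2,1][::-1])))
from m import run
t=cv2.imread("pics/t6.png"); run(t,{"sq":("d",256,179,32,10)})
E
```

```text
[637.48906831 110.52286359  89.73217112] 61.74962092347121 [ 0.22798423  0.31697085 -0.13086294]
5.559070789644588
sq rect c 639.5 109.7 size 101.7 101.5 long-axis deg -84.5 | circ 639.1 110.1 69.6
```

View pics/w7.png

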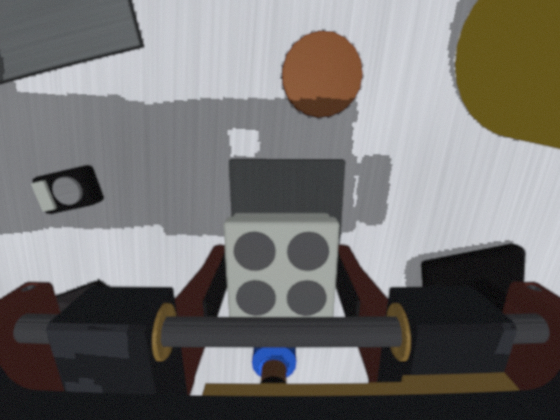

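The wrist view shows the dish held level at about (281,265), with the square plate below it, edges parallel and centred near column 287. I'll lower and release.

servo_tool:
  plan:
    - [1, [1, 0, -25], 0]
    - [1, [1, 0, -50], 0]
    - [1, [1, 0, -70], 0]
    - [1, [1, 0, -81], 0]
    - [1, [1, 0, -85], 0]
    - [1, [1, 0, -87], 0]
    - [1, [1, 0, -89], 0]
    - [1, [1, 0, -89.5], 0]
    - [1, [1, 0, -89.5], 0]
    - [1, [1, 0, -89.5], 0]

```text
t: 13.48
ee_pos: [640.9, 109.8, 1.4]
orientation: [2.111, 2.325, 0.002]
ft_force: [0.2, 0.7, -1.3]
width: 61.6
grasp_force: 30.0
```

servo_tool:
  plan:
    - [0, [0, 0, 0], 0]
    - [0, [0, 0, 0], 0]
    - [0, [0, 0, 0], 0]
    - [0, [0, 0, 0], 0]
    - [0, [0, 0, 20], 0]
    - [0, [0, 0, 60], 0]
    - [0, [0, 0, 95], 0]
    - [0, [0, 0, 130], -7]
    - [0, [-5, -30, 140], -14]
    - [0, [-10, -70, 140], -21]

```text
t: 14.32
ee_pos: [633.2, 41.5, 145.0]
orientation: [2.499, 1.897, 0.011]
ft_force: [0.0, -0.8, -0.7]
width: 87.7
grasp_force: 0.0
```

servo_tool:
  plan:
    - [0, [-7, -40, 0], -7]
    - [0, [-14, -80, 0], -14]
    - [0, [-21, -120, 0], -21]
    - [0, [-28, -160, 0], -28]
    - [0, [-35, -195, 0], -35]
    - [0, [-42, -235, 0], -37]
    - [0, [-46, -260, 0], -37]
    - [0, [-48.6, -270.7, 0], -37]
    - [0, [-48.6, -270.7, 0], -37]
    - [0, [-48.6, -270.7, 0], -37]

```text
t: 15.15
ee_pos: [581.5, -230.7, 140.4]
orientation: [-2.975, -1.009, -0.0]
ft_force: [-0.2, 0.2, 0.3]
width: 87.8
grasp_force: 0.0
```

servo_tool:
  plan:
    - [0, [0, 0, 0], 0]
    - [0, [0, 0, 0], 0]

```text
t: 15.32
ee_pos: [582.0, -229.3, 140.4]
orientation: [-2.973, -1.013, 0.0]
ft_force: [0.2, -0.2, -0.2]
width: 87.8
grasp_force: 0.0
```

```bash
python3 - <<'E'
from h import *
from m import run
C=cam("wrist");o=ctrl.get_obs(); a=ctrl.get_image("wrist"); print(o["ee_pos"],np.degrees(np.arctan2(*R.from_rotvec(o["orientation"]).as_matrix()[:2,1][::-1])))
t=ctrl.get_image("top"); w=(t[150:210,230:285].min(2)>185).astype(np.uint8); w=cv2.morphologyEx(w,3,cv2.getStructuringElement(2,(13,13)))
c=max(cv2.findContours(w,0,1)[0],key=cv2.contourArea)[:,0]+[230,150]; print("dish",cv2.minAreaRect(ray(cam("top"),c,36).astype(np.float32)))
run(t,{"obl":("d",191,268,38,10),"sq":("b",256,179,32,10)})
cv2.imwrite("pics/w8.png",np.hstack([cv2.resize(a,(480,360)),cv2.resize(t[130:310,150:310],(320,360))]))
E
```

```text
[ 581.96897543 -229.31879213  140.40624513] -52.37464441004606
dish ((640.151611328125, 90.5601806640625), (60.366214752197266, 96.84636688232422), 4.897857189178467)
obl rect c 427.4 257.7 size 136.2 74.2 long-axis deg 16.6 | circ 427.7 256.7 73.5
sq rect c 648.6 111.8 size 98.7 82.1 long-axis deg -84.3 | circ 646.9 111.6 60.7
```

View pics/w8.png

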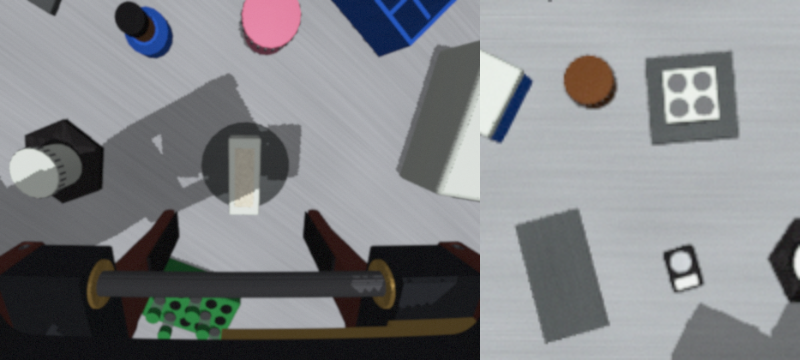

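The dish sits centred and square on its plate in the right half, at (691,95). The oblong plate is free. The box's corners in the left half, (229,137)–(258,215), are parallel to the fingers.

```bash
python3 - <<'E'
from h import *
C=cam("wrist");o=ctrl.get_obs(); print(o["ee_pos"])
P=ray(C,np.array([(229,137),(260,137),(258,215),(230,214)])*7/6,42); print(P.mean(0),cv2.minAreaRect(P.astype(np.float32)))
E
```

```text
[ 582.02826297 -229.53423724  140.48048993]
[ 584.93798949 -232.03517055] ((584.681396484375, -232.11378479003906), (92.92716217041016, 34.02710723876953), 37.379493713378906)
```

servo_tool:
  plan:
    - [0, [1.5, -1, -35], 0]
    - [0, [1.5, -1, -70], 0]
    - [0, [1.5, -1, -100], 0]
    - [0, [1.5, -1, -122], 0]
    - [0, [1.5, -1, -132], 0]
    - [0, [1.5, -1, -137], 0]
    - [0, [1.5, -1, -137], 0]
    - [0, [1.5, -1, -137], 0]

```text
t: 16.08
ee_pos: [584.1, -232.1, 4.5]
orientation: [2.974, 1.011, 0.002]
ft_force: [-0.0, 0.2, -0.3]
width: 87.9
grasp_force: 0.0
```

servo_tool:
  plan:
    - [1, [0, 0, 0], 0]
    - [1, [0, 0, 0], 0]
    - [1, [0, 0, 0], 0]
    - [1, [0, 0, 0], 0]
    - [1, [0, 0, 0], 0]
    - [1, [0, 0, 0], 0]
    - [1, [0, 0, 0], 0]
    - [1, [0, 0, 0], 0]
    - [1, [0, 0, 0], 0]
    - [1, [0, 0, 0], 0]

```text
t: 16.92
ee_pos: [583.2, -232.0, 3.5]
orientation: [2.975, 1.01, -0.0]
ft_force: [-0.3, -0.3, 0.3]
width: 36.0
grasp_force: 30.0
```

servo_tool:
  plan:
    - [1, [0, 0, 10], 0]
    - [1, [0, 0, 30], 0]
    - [1, [0, 0, 60], 0]
    - [1, [0, 0, 85], 0]
    - [1, [-4, 12, 100], -3]
    - [1, [-12, 40, 100], -6]
    - [1, [-22, 72, 100], -9]
    - [1, [-34, 108, 100], -12]
    - [1, [-45, 144, 100], -15]
    - [1, [-57, 180, 100], -18]

```text
t: 17.75
ee_pos: [525.5, -50.7, 104.2]
orientation: [3.097, 0.527, 0.001]
ft_force: [0.4, 0.6, -0.3]
width: 35.9
grasp_force: 30.0
```

servo_tool:
  plan:
    - [1, [-11, 36, 0], -2]
    - [1, [-23, 72, 0], -3]
    - [1, [-34, 108, 0], -3]
    - [1, [-45, 144, 0], -3]
    - [1, [-57, 180, 0], -3]
    - [1, [-68, 216, 0], -3]
    - [1, [-79, 252, 0], -3]
    - [1, [-89, 284, 0], -3]
    - [1, [-95, 302, 0], -3]
    - [1, [-97.3, 310, 0], -3]

```text
t: 18.58
ee_pos: [428.0, 260.4, 104.1]
orientation: [-3.108, -0.456, -0.001]
ft_force: [0.4, -0.8, -0.5]
width: 35.8
grasp_force: 30.0
```

servo_tool:
  plan:
    - [1, [0, 0, 0], 0]
    - [1, [0, 0, 0], 0]
    - [1, [0, 0, 0], 0]
    - [1, [0, 0, 0], 0]

```text
t: 18.92
ee_pos: [429.2, 256.8, 103.5]
orientation: [3.109, 0.449, -0.0]
ft_force: [0.3, -0.8, -0.6]
width: 35.6
grasp_force: 30.0
```

```bash
python3 - <<'E'
from h import *
o=ctrl.get_obs(); print(o["ee_pos"],o["width"],np.degrees(np.arctan2(*R.from_rotvec(o["orientation"]).as_matrix()[:2,1][::-1])),o["qpos"])
E
```

```text
[429.23152669 256.75423398 103.5074845 ] 35.643336314767396 -73.58143637812313 [ 5.15368523e-01  3.89513423e-01  1.97118026e+00 -1.90652242e-04
  7.81176874e-01  1.79974228e+00]
```

Aligned. I'll lower the box, release it, rise and head for the pot.

servo_tool:
  plan:
    - [1, [0, 0, -30], 0]
    - [1, [0, 0, -60], 0]
    - [1, [0, 0, -80], 0]
    - [1, [0, 0, -91], 0]
    - [1, [0, 0, -95], 0]
    - [1, [0, 0, -97], 0]
    - [1, [0, 0, -99], 0]
    - [1, [0, 0, -99.5], 0]
    - [1, [0, 0, -99.5], 0]
    - [1, [0, 0, -99.5], 0]

```text
t: 19.75
ee_pos: [429.4, 258.3, 4.8]
orientation: [-3.108, -0.451, -0.002]
ft_force: [-0.1, 0.4, -0.8]
width: 36.0
grasp_force: 30.0
```

servo_tool:
  plan:
    - [0, [0, 0, 0], 0]
    - [0, [0, 0, 0], 0]
    - [0, [0, 0, 0], 0]
    - [0, [0, 0, 0], 0]
    - [0, [0, 0, 0], 0]
    - [0, [0, 0, 20], 0]
    - [0, [0, 0, 60], 0]
    - [0, [0, 0, 95], 0]
    - [0, [0, 0, 130], 7]
    - [0, [0, -30, 140], 14]

```text
t: 20.58
ee_pos: [432.6, 232.1, 149.1]
orientation: [-3.025, -0.838, -0.016]
ft_force: [0.8, 0.4, 0.6]
width: 88.1
grasp_force: 0.0
```

servo_tool:
  plan:
    - [0, [3, -40, 0], 7]
    - [0, [6, -80, 0], 14]
    - [0, [9, -120, 0], 21]
    - [0, [12, -160, 0], 28]
    - [0, [14, -200, 0], 30]
    - [0, [16, -235, 0], 30]
    - [0, [18, -258, 0], 30]
    - [0, [18, -266, 0], 30]
    - [0, [18, -266, 0], 30]
    - [0, [18, -266, 0], 30]

```text
t: 21.42
ee_pos: [446.6, -37.9, 143.9]
orientation: [-2.714, -1.581, 0.0]
ft_force: [-0.0, 0.6, 0.3]
width: 87.8
grasp_force: 0.0
```

servo_tool:
  plan:
    - [0, [0, 0, 0], 0]
    - [0, [0, 0, 0], 0]
    - [0, [0, 0, 0], 0]

```text
t: 21.67
ee_pos: [446.8, -36.8, 143.9]
orientation: [-2.712, -1.586, 0.0]
ft_force: [0.1, -0.5, -0.2]
width: 87.3
grasp_force: 0.0
```

```bash
python3 - <<'E'
from h import *
C=cam("wrist");o=ctrl.get_obs(); a=ctrl.get_image("wrist"); print(o["ee_pos"],np.degrees(np.arctan2(*R.from_rotvec(o["orientation"]).as_matrix()[:2,1][::-1])))
t=ctrl.get_image("top"); cv2.imwrite("pics/t9.png",t)
from m import run
try: run(t,{"box":("w",191,265,38,42),"rnd":("d",398,202,30,10)})
except Exception as e: print(e)
cv2.imwrite("pics/w9.png",np.hstack([cv2.resize(a,(480,360)),cv2.resize(t[130:310,150:310],(320,360))]))
E
```

```text
[446.78549164 -36.82345454 143.9211577 ] -29.37019875700859
box rect c 428.5 259.2 size 89.0 33.8 long-axis deg 16.2 | circ 427.6 260.1 46.1
rnd rect c 586.7 -226.9 size 107.5 104.8 long-axis deg -89.6 | circ 586.6 -226.9 55.5
```

View pics/w9.png

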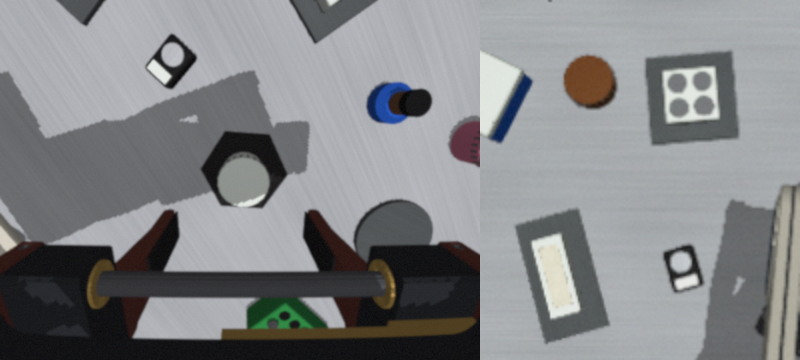

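The box is centred and aligned on the oblong plate in the right half, at (556,276), and the pot is below the open fingers. I'll grip it and carry it to the round plate.

servo_tool:
  plan:
    - [0, [0, -1, -35], 0]
    - [0, [0, -1, -70], 0]
    - [0, [0, -1, -98], 0]
    - [0, [0, -1, -116], 0]
    - [0, [0, -1, -126], 0]
    - [0, [0, -1, -131], 0]
    - [0, [0, -1, -131], 0]
    - [0, [0, -1, -131], 0]

```text
t: 22.43
ee_pos: [447.5, -38.9, 13.6]
orientation: [2.713, 1.583, 0.001]
ft_force: [-1.0, 1.0, 0.3]
width: 87.8
grasp_force: 0.0
```

servo_tool:
  plan:
    - [1, [0, 0, 0], 0]
    - [1, [0, 0, 0], 0]
    - [1, [0, 0, 0], 0]
    - [1, [0, 0, 0], 0]
    - [1, [0, 0, 0], 0]
    - [1, [0, 0, 0], 0]
    - [1, [0, 0, 0], 0]

```text
t: 23.02
ee_pos: [447.3, -39.1, 13.4]
orientation: [2.713, 1.583, 0.001]
ft_force: [-1.1, -0.5, 6.0]
width: 57.0
grasp_force: 30.0
```

servo_tool:
  plan:
    - [1, [0, 0, 10], 0]
    - [1, [0, 0, 30], 0]
    - [1, [0, 0, 60], 0]
    - [1, [0, 0, 85], 0]
    - [1, [9, -12, 90], 0]
    - [1, [27, -36, 90], 0]
    - [1, [48, -65, 90], 0]
    - [1, [69, -93, 90], 0]
    - [1, [90, -121, 90], 0]
    - [1, [110, -148, 90], 0]

```text
t: 23.85
ee_pos: [557.7, -189.3, 102.5]
orientation: [-2.714, -1.583, 0.0]
ft_force: [0.8, -0.6, -0.8]
width: 57.6
grasp_force: 30.0
```

servo_tool:
  plan:
    - [1, [18, -24, 0], 0]
    - [1, [26, -35, 0], 0]
    - [1, [29.3, -40, 0], 0]
    - [1, [29.3, -40, 0], 0]
    - [1, [29.3, -40, 0], 0]
    - [1, [29.3, -40, 0], 0]
    - [1, [29.3, -40, -20], 0]
    - [1, [29.3, -40, -50], 0]
    - [1, [29.3, -40, -72], 0]
    - [1, [29.3, -40, -82], 0]

```text
t: 24.68
ee_pos: [583.8, -225.2, 18.4]
orientation: [-2.71, -1.583, 0.004]
ft_force: [-0.9, -0.3, -0.7]
width: 57.4
grasp_force: 30.0
```

servo_tool:
  plan:
    - [1, [0, 0, -2], 0]
    - [1, [0, 0, -4], 0]
    - [1, [0, 0, -6], 0]
    - [1, [0, 0, -7], 0]
    - [1, [0, 0, -7.5], 0]
    - [1, [0, 0, -7.5], 0]
    - [1, [0, 0, -7.5], 0]

```text
t: 25.27
ee_pos: [586.5, -227.2, 14.1]
orientation: [2.713, 1.583, 0.001]
ft_force: [-0.0, 0.9, -1.3]
width: 57.3
grasp_force: 30.0
```

servo_tool:
  plan:
    - [0, [0, 0, -0.5], 0]
    - [0, [0, 0, -0.5], 0]
    - [0, [0, 0, -0.5], 0]
    - [0, [0, 0, -0.5], 0]
    - [0, [0, 0, -0.5], 0]
    - [0, [0, 0, 20], 0]
    - [0, [0, 0, 60], 0]
    - [0, [0, 0, 100], 0]
    - [0, [0, 0, 140], 0]
    - [0, [0, 0, 180], 0]

```text
t: 26.1
ee_pos: [585.8, -226.9, 195.2]
orientation: [-2.713, -1.583, 0.0]
ft_force: [0.5, 0.3, -0.2]
width: 88.0
grasp_force: 0.0
```

servo_tool:
  plan:
    - [0, [-20, -33, 0], 0]
    - [0, [-40, -66, 0], 0]
    - [0, [-60, -99, 0], 0]
    - [0, [-80, -132, 0], 0]
    - [0, [-100, -165, 0], 0]
    - [0, [-120, -198, 0], 0]
    - [0, [-140, -231, 0], 0]
    - [0, [-160, -260, 0], 0]
    - [0, [-170, -280, 0], 0]
    - [0, [-170, -280, 0], 0]

```text
t: 26.93
ee_pos: [413.6, -510.8, 193.5]
orientation: [2.716, 1.577, -0.001]
ft_force: [0.3, -0.2, 0.5]
width: 87.8
grasp_force: 0.0
```

servo_tool:
  plan:
    - [0, [0, 0, 0], 0]
    - [0, [0, 0, 0], 0]
    - [0, [0, 0, 0], 0]
    - [0, [0, 0, 0], 0]

```text
t: 27.27
ee_pos: [417.0, -505.8, 193.5]
orientation: [-2.712, -1.585, -0.0]
ft_force: [0.8, 0.1, 0.4]
width: 87.8
grasp_force: 0.0
```

```bash
python3 - <<'E'
from h import *
from m import run
t=ctrl.get_image("top"); s=ctrl.get_image("scene"); o=ctrl.get_obs(); print(o["ee_pos"],o["t"])
run(t,{"pot":("w",400,200,24,58),"box":("w",191,265,38,42),"rnd":("b",398,202,30,10)})
cv2.imwrite("pics/f.png",np.hstack([cv2.resize(t[120:320,130:470],(425,250)),cv2.resize(s,(375,281))[:250]]))
E
```

```text
[ 416.88890493 -506.0985399   193.56270116] 27.3667
pot rect c 583.8 -226.1 size 55.0 52.6 long-axis deg -89.5 | circ 584.2 -226.0 27.7
box rect c 428.5 259.2 size 89.0 33.9 long-axis deg 16.4 | circ 427.6 260.1 46.1
rnd rect c 586.7 -226.9 size 107.5 104.8 long-axis deg -89.6 | circ 586.6 -226.9 55.5
```

View pics/f.png

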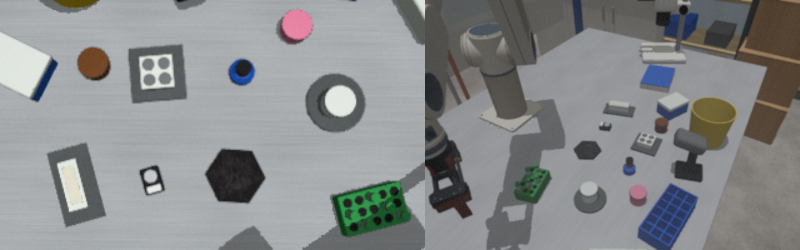

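The pot is on the round plate at (340,101), the dish on the square plate at (157,72) and the box on the oblong plate at (72,185). All three are centred within about 3 mm, and the bystanders haven't moved. I'll hand the job in.

```bash
python3 -c "
from workcell import ctrl
print(ctrl.close_job())"
```

```text
the job is handed in; nothing more can be done
None
```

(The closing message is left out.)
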